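# Exercise the spring tester and hold it at the reading mark

### The job

Work the bench spring tester: take its upright grip and draw the sprung slide out until the pointer stands at the farther of the two brass markers, and pause there for a second. Then ease the slide all the way home under control, never letting it fly back, draw it out again until the pointer stands at the nearer marker, within the width of the marker's nose, and finish while still holding it steady there: do not let go. Leave the other things on the bench where they are.

Things in the scene. Friction and masses are not known exactly. Their poses are not given: they have to be found in the camera images.
- gauge: spring tester's fixed base plate, 370 x 170 x 12 mm (x -140 to 230, y -55 to 115). Origin on the bench right below the grip when the slide is home; z up; +x points from the grip to the spring tube (front face at x = 78 mm, top 61 mm above the bench); the slide pulls out along -x. Guide rails (top 24 mm) flank the slide; the marker rail (top 22 mm) lies at y = 87 mm.
- slide: spring-return slide: steel carriage 46 x 44 mm (top 36 mm above the bench) with an upright black grip plate, pointer arm to +y (top 33 mm) and rod into the tube. Axes as the base plate's; origin coincides with the plate's when home, and moves along the plate's -x as it is pulled. Travel 0 to 115 mm. The spring pulls home: 3 N at home, plus 0.09 N per mm; let go, it flies back.
- grip (a point): point on the centre line of the grip plate, 72 mm above the bench. The plate is 14 mm thick (along x), 36 mm wide (along y) and stands from 36 to 88 mm above the bench. Above 36 mm it is clear for 60 mm before and behind; the spring tube's face is 78 mm behind it when home.
- pointer (a point): the tip of the slide's pointer, a 3 mm wide finger at the end of the pointer arm: 30 mm towards +x and 61 mm towards +y from the grip, 30 mm above the bench. It moves with the slide.
- marker_near: marker nearer to the pointer's home, 25 to 45 mm out from it: brass block 10 mm wide along the pull, 36 mm long across, 12 mm high, dark screw on top, clamped fast on the marker rail. Axes as the base plate's; origin at mid-width, on the rail, 22 mm above the bench. Its nose ends 3 mm beside the pointer tip's path. Pointer at the marker: both have the same x in the base plate's frame.
- marker_far: the second marker, alike in every way but farther out along the pull: 65 to 95 mm from the pointer's home position.
- turntable: aluminium turntable fixed on the bench, 190 mm across, top 38 mm above the bench; origin under its centre
- pan: nickel-plated shallow balance pan, 124 mm across, 14 mm high, lying on the turntable; origin at the centre of its underside; a bystander
- beam: loose brass balance beam, 248 mm long (along its x), 10 mm thick, lying flat on the bench; origin at the centre of its underside; a bystander
- cup: black tare cup, 60 mm across, 55 mm high, open on top; origin at the centre of its underside; a bystander
- poise: bright steelyard poise, 48 mm across, 53 mm high, with a small knob on top; origin at the centre of its underside; a bystander
- loupe: brown tortoiseshell magnifying loupe lying flat: round frame 52 mm across, 12 mm high, handle 60 mm long along its +x; origin at the centre of its underside (of the round frame); a bystander
- weight: brass check weight, 32 mm across, 47 mm high, with a small knob; origin at the centre of its underside; a bystander

How it is judged:
By the outcome, as a careful person would: the job done as asked, in the order asked, and still so for the second after the job is handed in, while the arm keeps its last pose, push and grip.
It also fails if it takes over 46 s, if anything falls off the work surface, if the arm or the gripper's body presses on something with over 40 N, if the wrist force passes 120 N, or if a joint passes its speed limit or range.

### The arm

A 6-joint arm with a two-finger parallel gripper is mounted at the origin on the work surface. World frame = base frame: x ahead of the robot, y to its left, z up, the work surface at z = 0. Lengths are in mm, angles in rad, forces in N, time in s.
With the tool pointing down it reaches from about 400 to 925 mm from the base axis. Payload 12.5 kg.
Tool frame: the origin (TCP) lies on the mounting face of the last link; the fingertips stand 190 mm ahead of it and the grasp point (between the pads) lies 171 mm ahead of it (env.tcp_to_tips is the distance from the TCP to the fingertips, in mm); x points along the fingers, y is the direction in which the jaws open and shut, and the axes are right-handed (so a half turn about x gives the same grasp; the last joint's range is limited). The gripper opens to 95 mm and grips with 3 to 60 N. Pads are 20 mm wide; open, the fingers measure 119 mm over their backs; the gripper's body (75 mm by 180 mm) begins 59 mm behind the grasp point.
Start: joints at [1.197, 0.491, 1.559, -0, 1.092, -0.106], TCP at [165.357, 602.729, 404.761] pointing down, gripper open.
Joint ranges: [-3.1, 3.1], [-0.84, 2.19], [0.05, 2.79], [-1.13, 4.28], [0.06, 2.93], [-2.69, 2.69]. Speed limits (rad/s): [2.22, 2.22, 2.79, 3.14, 3.14, 3.14].

### API

Orientations are given as [roll, pitch, yaw] about the fixed x, y, z axes, in that order (R = Rz(yaw) Ry(pitch) Rx(roll)).
In Python, from cell import monitor, cams, job, env gives the robot as it stands. The module is installed in compiled form; this text tells all that it offers.
- The arm moves only by the tool apply_moves, never from a script. Its argument "series" is a list of rows, each a list of 3 entries, a list of its own where there are three numbers: the closure, from -1 (fully open) to 1 (shut), so that 0 is half open, then the shift along the tool's x, y, z in cm, then the turn about the tool's x in rad. A call has 1 to 20 rows; each row is the pose to reach, as a shift and turn from the pose commanded when the call began, along the tool's axes at that moment; what a row does not reach only later rows make up. A row lasts 1/8 s, in which the tool goes at most 62.5 mm and 10.7 degrees, less where a joint would pass 70% of its speed; a pose out of reach is approached as far as the arm can. A call with a gripper value outside its range is refused whole. The fingers move at their own pace and stop on an object; the grip force is fixed at half the most. Time passes only in rows, so rows that repeat a pose let the fingers close. It gives the time, the measured TCP pose, the force and the opening at its end, in the units of the state.
- monitor.state(): the state, without advancing time (a new reading comes with each control period).
- cams.read_camera(name): name is "side" or "top"; returns a dict with "image" (480x640x3 uint8, red, green, blue), "fx", "fy", "cx", "cy" (pixels), "k1" (the pictures are not rectified: a ray, as slopes to the right and down, at radius r is drawn at 1 + k1 r^2 times it, then the intrinsics apply), "position" and "orientation" of the camera in the world. Camera axes: x right, y down, z forward; pixel columns grow to the right and rows downward; lengths in mm; the calibration is good to about 2 mm. A picture is of the moment at which its call begins. There is no depth.
- job.job_done(): hands the job in, once; it reports no verdict.
The state is a dict: "t": time; "joints": joint angles; "qvel": joint speeds; "tau": joint torques, N m; "eef_pos": TCP position; "tcp_rot": TCP orientation; "ft_force": force on the tool from outside, world axes, zero at the start; "moment": the same for the moment, N m; "opening": opening from 0.0 (shut) to 1.0 (fully open).
Only numpy, scipy, OpenCV 4.12 (cv2) and the standard library are available. Lean on these libraries where they do the work, as an engineer would, in place of code of your own. Each camera call takes 0.05 s, during which the arm holds its last target. There are 200 camera calls.

## Working session

There is one attempt and no reset: what is moved stays moved. The work goes in short steps, Python scripts to look and compute and a tool call to move; the robot and the scene stay as the last step left them, time stands still between calls to the robot, and variables do not carry over. Pictures are saved under pics/ and viewed, about 8 in all and at most 12, crops included, and the job is handed in when it is done.

Besides the shell and the picture viewer there is one more tool, called after "Request:" as a command line: name --argument value ..., lists and objects as JSON in quotes. apply_moves: Moves the arm, as the interface text tells. Its arguments: {"type":"object","properties":{"series":{"type":"array"}},"required":["series"]}

```bash
mkdir -p pics; python3 - <<'E'
from cell import monitor,cams,env
import cv2
s=monitor.state();print({k:s[k] for k in ('t','eef_pos','tcp_rot','ft_force','opening')},env.tcp_to_tips)
for n in('top','side'):
    c=cams.read_camera(n);cv2.imwrite(f'pics/{n}0.png',c['image'][:,:,::-1]);print(n,{k:c[k] for k in c if k!='image'})
E
```

```text
{'t': 0.0, 'eef_pos': array([165.35168415, 602.68850491, 404.16109669]), 'tcp_rot': array([-1.66600415,  1.56970662, -1.93382643]), 'ft_force': array([-0.09614462,  0.13819097,  0.07224347]), 'opening': 1.0032358626759426} 190.1
top {'fx': 541.0967643471016, 'fy': 541.0967643471016, 'cx': 316.3201123219113, 'cy': 240.9805332119784, 'k1': -0.14565081494130025, 'position': array([ 552.28976721,   62.09715439, 1423.01643683]), 'orientation': array([-3.0798957 , -0.00451887, -1.55532622])}
side {'fx': 470.5100249745431, 'fy': 470.5100249745431, 'cx': 315.18917204734265, 'cy': 238.2245438361302, 'k1': -0.06699717623359425, 'position': array([ 290.8929919 , -947.77614773,  699.35580986]), 'orientation': array([-2.098413  , -0.01265354, -0.29974299])}
```

View pics/top0.png

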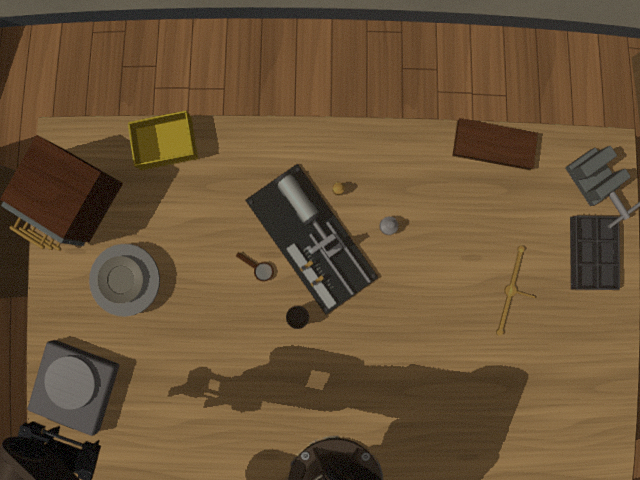

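View pics/side0.png

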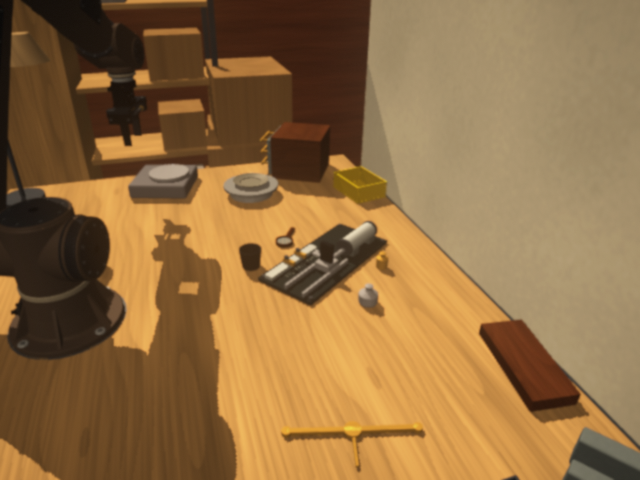

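The top view shows the tester plate with corners near (247,201), (299,164), (380,277) and (330,313). The markers are near (307,265) and (318,281), and the side view shows it clear of the arm. I'll crop closer.

```bash
cat > h.py <<'E'
import numpy as np,cv2
from scipy.spatial.transform import Rotation as R
from cell import cams,monitor
def proj(c,P):
    P=np.atleast_2d(P);q=R.from_euler('xyz',c['orientation']).inv().apply(P-c['position'])
    s=q[:,:2]/q[:,2:];s=s*(1+c['k1']*(s**2).sum(1,keepdims=True))
    return s*[c['fx'],c['fy']]+[c['cx'],c['cy']]
def back(c,uv,z):
    d=(np.array(uv,float)-[c['cx'],c['cy']])/[c['fx'],c['fy']];s=d.copy()
    for _ in range(20): s=d/(1+c['k1']*(s**2).sum())
    v=R.from_euler('xyz',c['orientation']).apply([*s,1]);p=c['position']
    return p+v*(z-p[2])/v[2]
def crop(c,x0,y0,w,h,k,f,draw=()):
    im=cv2.resize(c['image'][y0:y0+h,x0:x0+w,::-1],None,fx=k,fy=k,interpolation=cv2.INTER_CUBIC)
    im=cv2.convertScaleAbs(im,alpha=1.6,beta=10)
    for uv in draw: cv2.circle(im,tuple(int(round(t)) for t in ((uv-[x0,y0])+.5)*k-.5),2,(0,0,255),-1)
    cv2.imwrite(f,im)
def world(o,yaw,P): # gauge frame -> world
    return R.from_euler('z',yaw).apply(np.atleast_2d(P))+[o[0],o[1],0]
E
python3 - <<'E'
from h import *
c=cams.read_camera('top')
crop(c,240,158,146,160,3.7,'pics/tc0.png')
for uv in((247,201),(299,164),(380,277),(330,313)): print(back(c,uv,12).round(1))
E
```

```text
[742.1 241.1  12. ]
[842.7 106.   12. ]
[ 548.  -110.6   12. ]
[452.6  18.6  12. ]
```

View pics/tc0.png

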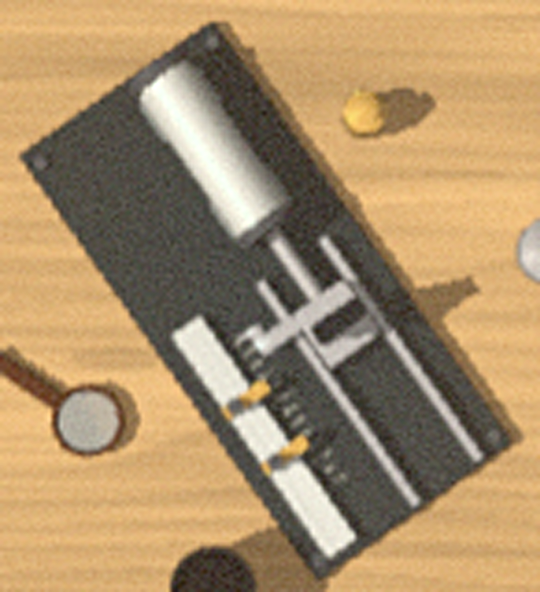

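The crop shows the plate corners at crop pixels (22,156), (218,22), (520,440) and (322,580). The pointer tip is near (245,337), and the brass markers are near (250,395) and (288,452). I'll fit the plate pose from this.

```bash
cat >> h.py <<'E'
def gl(o,yaw,p): return R.from_euler('z',-yaw).apply(np.array(p)-[o[0],o[1],0])
E
python3 - <<'E'
from h import *
from scipy.optimize import least_squares
c=cams.read_camera('top'); k=3.7
px=lambda u:(np.array(u)+.5)/k-.5+[240,158]
G=np.array([[230,115,12],[230,-55,12],[-140,-55,12],[-140,115,12]]);U=np.array([px(u) for u in((22,156),(218,22),(520,440),(322,580))])
r=least_squares(lambda p:(proj(c,world(p[:2]*100,p[2],G))-U).ravel(),[6.2,0.3,.63])
o=r.x[:2]*100;y=r.x[2];print(o,y,r.fun.round(2))
# brass by colour in marker region
hsv=cv2.cvtColor(c['image'],cv2.COLOR_RGB2HSV)
up=cv2.resize(c['image'],None,fx=1,fy=1)
# rectify plate-frame view at z=34 : gauge x -> right, 3 px/mm
gx,gy=np.meshgrid(np.arange(-130,90,1/3),np.arange(115,-50,-1/3))
P=world(o,y,np.c_[gx.ravel(),gy.ravel(),np.full(gx.size,33)])
m=proj(c,P).astype(np.float32).reshape(*gx.shape,2)
im=cv2.remap(c['image'],m[...,0],m[...,1],cv2.INTER_CUBIC)[:,:,::-1]
im=cv2.convertScaleAbs(im,alpha=1.6,beta=10)
for x in range(-120,90,20):
    cv2.line(im,((x+130)*3,0),((x+130)*3,8 if x else 20),(0,0,255),1)
for yy in range(100,-50,-20): cv2.line(im,(0,(115-yy)*3),(8,(115-yy)*3),(0,0,255),1)
cv2.imwrite('pics/rect.png',im)
h=cv2.cvtColor(im,cv2.COLOR_BGR2HSV);b=((h[...,1]>110)&(h[...,2]>90)).astype(np.uint8)
n,_,st,ce=cv2.connectedComponentsWithStats(b)
for i in range(1,n):
    if st[i,4]>150: print(st[i],(ce[i][0]/3-130).round(1),(115-ce[i][1]/3).round(1))
E
```

```text
[628.30163572  16.28364295] 0.6335600578837453 [-0.07 -0.14 -0.33 -0.9  -0.05  0.42  0.44  0.58]
[224  31  25  20 346] -50.9 101.6
[365  31  24  17 329] -4.7 102.0
[ 359   78   42   69 1958] -4.1 76.8
[ 216   80   42   69 1920] -51.0 76.3
```

View pics/rect.png

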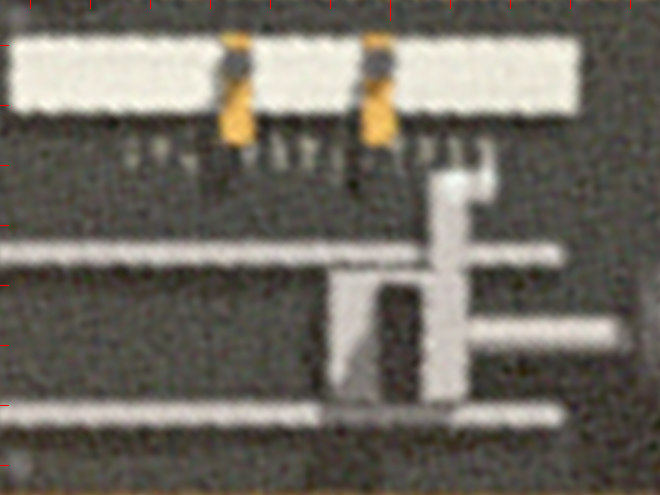

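The rectified plate-frame view (3 px/mm) shows the pointer tip at px 487, so x≈32. The near marker is at px 378 (x≈-4) and the far one at px 236.5 (x≈-51). That gives pulls of about 36 mm and 83 mm. Next is the approach.

```bash
cat >> h.py <<'E'
O=np.array([628.8,17.0]);YAW=.6336
def rel(pos,rot,target):
    return R.from_euler('xyz',rot).inv().apply(np.array(target)-pos)/10
E
python3 - <<'E'
from h import *
s=monitor.state();M=R.from_euler('xyz',s['tcp_rot']).as_matrix();print(M.round(4))
t=[*O,330];print('shift cm',rel([165.357,602.729,404.761],s['tcp_rot'],t))
ty=np.arctan2(M[1,1],M[0,1]); 
# tool x down: turn +a about tool x lowers world yaw by a
for g in(YAW,YAW+np.pi,YAW-np.pi): print('turn',ty-g, (ty-g+np.pi)%(2*np.pi)-np.pi)
print(s['joints'])
E
```

```text
[[-2.000e-04  2.646e-01  9.644e-01]
 [-6.000e-04  9.644e-01 -2.646e-01]
 [-1.000e+00 -6.000e-04 -1.000e-04]]
shift cm [  7.49921647 -44.21779348  60.19152199]
turn 0.6694030231822962 0.669403023182296
turn -2.472189630407497 -2.472189630407497
turn 3.810995676772089 -2.472189630407497
[ 1.19740654e+00  4.91303455e-01  1.55921112e+00 -5.93651335e-06
  1.09168336e+00 -1.05593731e-01]
```

Request:
apply_moves --series '[[0,[1.0,-4,5.5],0.06],[0,[2,-8,11],0.12],[0,[3,-12,16.5],0.18],[0,[4,-16,22],0.24],[0,[5,-20,27.5],0.3],[0,[6,-24,33],0.37],[0,[7,-28,38.5],0.43],[0,[7.5,-32,44],0.49],[0,[7.5,-36,49.5],0.55],[0,[7.5,-40,55],0.61],[0,[7.5,-43,58.6],0.65],[0,[7.5,-44.2,60.2],0.669],[0,[7.5,-44.2,60.2],0.669]]'

```text
t: 1.82
eef_pos: [630.6, 13.8, 329.1]
tcp_rot: [0.519, 1.57, -0.422]
ft_force: [-0.4, 0.6, 0.1]
opening: 0.496
```

```bash
python3 - <<'E'
from h import *
s=monitor.state();print(s['t'],s['eef_pos'],s['tcp_rot'],s['ft_force'],s['opening'],s['qvel'].round(3))
M=R.from_euler('xyz',s['tcp_rot']).as_matrix();print(M.round(3))
c=cams.read_camera('top');a=cams.read_camera('side')
crop(c,240,158,146,160,2.8,'pics/a.png')
g=lambda P:world(O,YAW,P)
crop(a,220,170,190,150,2.8,'pics/b.png',proj(a,g([[0,0,88],[7,18,36],[-7,-18,36],[-7,18,36],[30,61,30],[-140,115,12],[-140,-55,12],[230,-55,12],[-4-1.5,69,34],[-51-1.5,69,34]])))
x=cv2.imread('pics/a.png');y=cv2.imread('pics/b.png');h=max(x.shape[0],y.shape[0])
p=lambda i:cv2.copyMakeBorder(i,0,h-i.shape[0],0,0,cv2.BORDER_CONSTANT)
o=np.hstack([p(x),p(y)]);o=cv2.resize(o,None,fx=800/o.shape[1],fy=800/o.shape[1]) if o.shape[1]>800 else o;cv2.imwrite('pics/ab.png',o);print(o.shape)
E
```

```text
1.825 [630.58145788  13.82151509 329.0665962 ] [ 0.5190998   1.57024737 -0.42189039] [-0.38401169  0.60067573  0.10471629] 0.4958405850670522 [ 0.044 -0.018  0.048  0.012  0.008  0.009]
[[ 0.001  0.808  0.589]
 [-0.     0.589 -0.808]
 [-1.     0.     0.   ]]
(381, 800, 3)
```

View pics/ab.png

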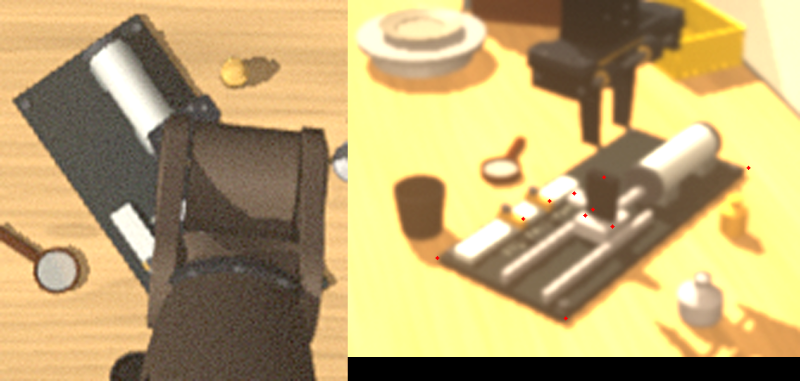

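The side picture shows my model points on the grip top (604,178) and on the plate corners, so the fit agrees. The top view is now blocked by the arm. I'll descend and close.

Request:
apply_moves --series '[[0,[0,0,0],0],[0,[2,0,0],0],[0,[4,0,0],0],[0,[6,0,0],0],[0,[7.5,0,0],0],[0,[8.5,0,0],0],[0,[8.7,0,0],0],[0,[8.7,0,0],0]]'

```text
t: 2.92
eef_pos: [629.0, 17.3, 243.1]
tcp_rot: [1.024, 1.57, 0.087]
ft_force: [-0.1, -0.3, 0.5]
opening: 0.497
```

```bash
python3 - <<'E'
from h import *
s=monitor.state();print(s['t'],s['eef_pos'],s['ft_force'],s['opening'],s['qvel'].round(3))
print('gauge-frame tcp',gl(O,YAW,s['eef_pos']))
a=cams.read_camera('side')
crop(a,270,200,130,100,6,'pics/c.png')
E
```

```text
2.925 [629.03812284  17.25883563 243.08602442] [-0.08766096 -0.32079123  0.53550407] 0.49720599271081584 [-0.003 -0.007 -0.004  0.001  0.001  0.001]
gauge-frame tcp [3.45147115e-01 6.76153987e-02 2.43086024e+02]
```

View pics/c.png

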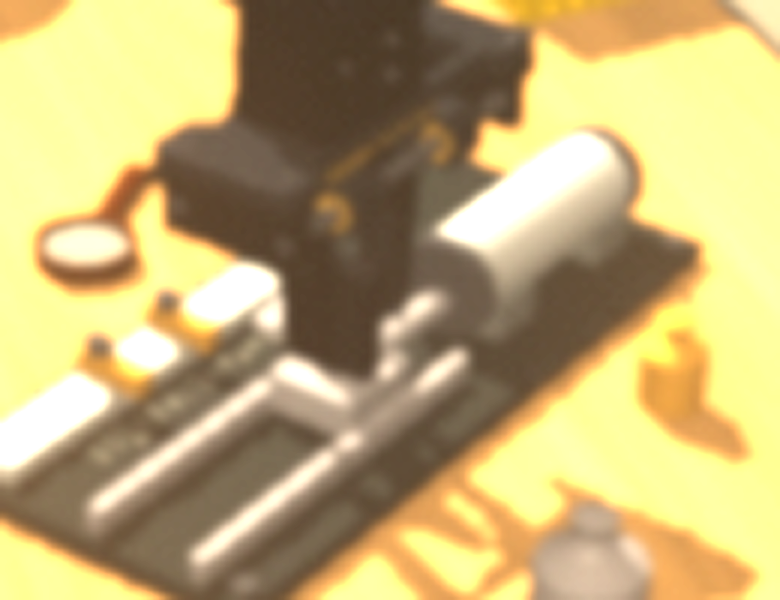

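The picture shows the fingers straddling the grip above the carriage (tips near (330,365)), with nothing touched. Closing now.

Request:
apply_moves --series '[[1,[0,0,0],0],[1,[0,0,0],0],[1,[0,0,0],0],[1,[0,0,0],0],[1,[0,0,0],0],[1,[0,0,0],0]]'

```text
t: 3.72
eef_pos: [629.1, 17.3, 242.8]
tcp_rot: [1.278, 1.57, 0.341]
ft_force: [2.4, 2.9, 0.2]
opening: 0.145
```

```bash
cat >> h.py <<'E'
def st():
    s=monitor.state();print(round(s['t'],2),s['eef_pos'].round(2),'F gauge',R.from_euler('z',-YAW).apply(s['ft_force']).round(1),round(s['opening']*95,1),'tcp g',gl(O,YAW,s['eef_pos']).round(2))
E
python3 -c "
from h import *
st()"
```

```text
3.73 [629.12  17.31 242.82] F gauge [3.7 0.9 0.2] 13.8 tcp g [4.4000e-01 6.0000e-02 2.4282e+02]
```

The grip is closed on the 14 mm plate. Before pulling, I'll sharpen the pointer-to-marker distances from the first top picture.

```bash
python3 - <<'E'
from h import *
c=cams.read_camera('top');im=cv2.imread('pics/top0.png').astype(np.float32)
xs=np.arange(-80,50,.5)
def prof(y0,y1,z,f):
    ys=np.arange(y0,y1,.5);gx,gy=np.meshgrid(xs,ys)
    m=proj(c,world([628.3,16.28],YAW,np.c_[gx.ravel(),gy.ravel(),np.full(gx.size,z)])).astype(np.float32).reshape(*gx.shape,2)
    return f(cv2.remap(im,m[...,0],m[...,1],cv2.INTER_LINEAR)).mean(0)
def cent(p,lo,hi):
    k=(xs>=lo)&(xs<=hi);w=np.clip(p[k]-np.percentile(p[k],35),0,None);return (w*xs[k]).sum()/w.sum()
sat=lambda a:a[...,2]-a[...,0]; br=lambda a:a.mean(-1)
for y0,y1 in((68,72),(72,78),(78,84)):
    p=prof(y0,y1,34,sat);print(y0,'near',cent(p,-16,8).round(2),'far',cent(p,-64,-38).round(2))
for y0,y1 in((53,57),(57,60),(60,63),(63,66)):
    p=prof(y0,y1,33,br);k=(xs>=18)&(xs<=44);print(y0,'ptr',cent(p,22,44).round(2),p[k][::2].round().astype(int))
E
```

```text
68 near -4.05 far -50.74
72 near -3.69 far -51.09
78 near -3.9 far -50.68
53 ptr 28.1 [128 135 140 141 139 137 134 127 120 116 116 119 123 127 128 122 109  90
  69  51  41  39  39  38  38  38  40]
57 ptr 28.76 [ 89  94  99 104 108 106 100  92  85  82  85  92 102 112 117 112  98  81
  62  46  35  32  34  37  39  39  40]
60 ptr 30.65 [48 56 63 69 74 73 65 53 47 44 47 57 72 87 95 96 91 77 62 50 43 40 40 43
 43 40 37]
63 ptr 30.8 [45 49 56 63 68 68 60 49 40 36 39 48 61 75 86 89 82 70 58 49 44 42 43 44
 42 39 38]
```

Request:
apply_moves --series '[[1,[0,-0.2,0],0],[1,[0,-0.6,0],0],[1,[0,-1.1,0],0],[1,[0,-1.6,0],0],[1,[0,-2.1,0],0],[1,[0,-2.6,0],0],[1,[0,-3.1,0],0],[1,[0,-3.6,0],0],[1,[0,-4.1,0],0],[1,[0,-4.6,0],0],[1,[0,-5.1,0],0],[1,[0,-5.6,0],0],[1,[0,-6.1,0],0],[1,[0,-6.6,0],0],[1,[0,-7.1,0],0],[1,[0,-7.6,0],0],[1,[0,-7.9,0],0],[1,[0,-8.1,0],0],[1,[0,-8.2,0],0],[1,[0,-8.2,0],0]]'

```text
t: 6.28
eef_pos: [562.9, -31.1, 242.8]
tcp_rot: [1.426, 1.57, 0.489]
ft_force: [6.1, 7.8, -0.9]
opening: 0.143
```

```bash
python3 - <<'E'
from h import *
st()
a=cams.read_camera('side');c=cams.read_camera('top')
i=lambda c,x,y,w,h,k:cv2.convertScaleAbs(cv2.resize(c['image'][y:y+h,x:x+w,::-1],None,fx=k,fy=k,interpolation=cv2.INTER_CUBIC),alpha=1.1)
cv2.imwrite('pics/d.png',np.hstack([i(a,255,205,100,100,4),i(c,270,210,100,100,4)]))
E
```

```text
6.28 [562.91 -31.12 242.8 ] F gauge [ 9.5  2.6 -0.9] 13.6 tcp g [-8.159e+01  2.300e-01  2.428e+02]
```

View pics/d.png

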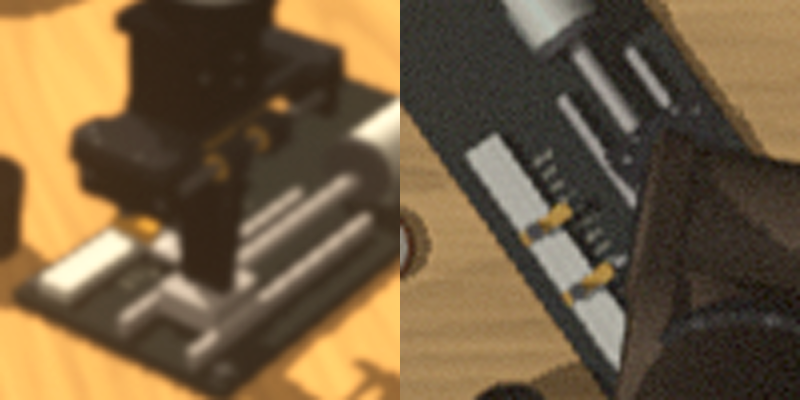

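The top view (right half) shows the pointer tip at about (619,262), just beside the far marker's nose at (603,268). Next I'll measure the offset in the plate frame.

```bash
cat >> h.py <<'E'
def rect(c,x0,x1,y0,y1,k,z=32,o=(628.3,16.28)):
    gx,gy=np.meshgrid(np.arange(x0,x1,1/k),np.arange(y1,y0,-1/k))
    m=proj(c,world(o,YAW,np.c_[gx.ravel(),gy.ravel(),np.full(gx.size,z)])).astype(np.float32).reshape(*gx.shape,2)
    return cv2.remap(c['image'],m[...,0],m[...,1],cv2.INTER_CUBIC)[:,:,::-1]
E
python3 - <<'E'
from h import *
c=cams.read_camera('top')
im=cv2.convertScaleAbs(rect(c,-80,10,40,110,8),alpha=1.5)
for x in range(-80,10,10): cv2.line(im,((x+80)*8,0),((x+80)*8,12),(0,0,255),1)
cv2.imwrite('pics/e.png',im)
E
```

```text
(no output)
```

View pics/e.png

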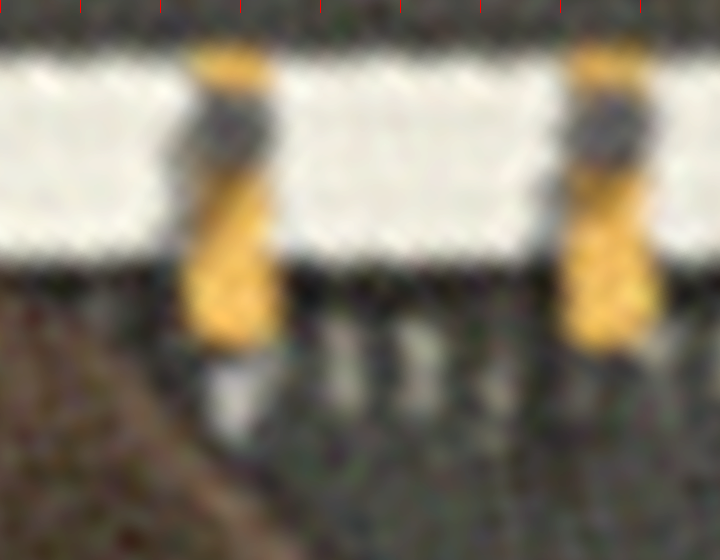

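The pointer is at px 235 and the far marker's centre at px 233, so the pointer is within about 0.3 mm of it. I'll hold for over a second and then ease home.

Request:
apply_moves --series '[[1,[0,0,0],0],[1,[0,0,0],0],[1,[0,0,0],0],[1,[0,0,0],0],[1,[0,0,0],0],[1,[0,0,0],0],[1,[0,0,0],0],[1,[0,0,0],0],[1,[0,0,0],0],[1,[0,0,0],0],[1,[0,0,0],0],[1,[0,0,0],0]]'

```text
t: 7.92
eef_pos: [563.0, -31.1, 242.8]
tcp_rot: [1.403, 1.569, 0.466]
ft_force: [6.3, 9.2, -0.5]
opening: 0.145
```

Request:
apply_moves --series '[[1,[0,0.2,0],0],[1,[0,0.6,0],0],[1,[0,1.1,0],0],[1,[0,1.6,0],0],[1,[0,2.1,0],0],[1,[0,2.6,0],0],[1,[0,3.1,0],0],[1,[0,3.6,0],0],[1,[0,4.1,0],0],[1,[0,4.6,0],0],[1,[0,5.1,0],0],[1,[0,5.6,0],0],[1,[0,6.1,0],0],[1,[0,6.6,0],0],[1,[0,7.1,0],0],[1,[0,7.5,0],0],[1,[0,7.8,0],0],[1,[0,8.0,0],0],[1,[0,8.1,0],0],[1,[0,8.1,0],0]]'

```text
t: 10.42
eef_pos: [628.2, 16.6, 242.8]
tcp_rot: [1.215, 1.57, 0.278]
ft_force: [2.5, 2.1, 3.8]
opening: 0.148
```

```bash
python3 -c "
from h import *
st()"
```

```text
10.43 [628.18  16.64 242.82] F gauge [3.3 0.2 3.8] 14.1 tcp g [-7.1000e-01  8.0000e-02  2.4282e+02]
```

Request:
apply_moves --series '[[1,[0,0.05,0],0],[1,[0,0.1,0],0],[1,[0,0.15,0],0],[1,[0,0.2,0],0],[1,[0,0.2,0],0],[1,[0,0.2,0],0]]'

```text
t: 11.18
eef_pos: [629.8, 17.8, 242.8]
tcp_rot: [1.15, 1.57, 0.213]
ft_force: [2.6, 2.3, 5.1]
opening: 0.145
```

```bash
python3 -c "
from h import *
st()"
```

```text
11.18 [629.84  17.83 242.82] F gauge [3.4 0.3 5.1] 13.8 tcp g [1.3300e+00 6.0000e-02 2.4282e+02]
```

Request:
apply_moves --series '[[1,[0,0.05,0],0],[1,[0,0.1,0],0],[1,[0,0.1,0],0],[1,[0,0.1,0],0]]'

```text
t: 11.68
eef_pos: [630.6, 18.4, 242.8]
tcp_rot: [1.209, 1.571, 0.272]
ft_force: [2.7, 2.8, 4.8]
opening: 0.146
```

```bash
python3 -c "
from h import *
st()"
```

```text
11.68 [630.62  18.41 242.82] F gauge [3.8 0.6 4.8] 13.9 tcp g [2.3000e+00 6.0000e-02 2.4282e+02]
```

Request:
apply_moves --series '[[1,[0,0.05,0],0],[1,[0,0.1,0],0],[1,[0,0.1,0],0],[1,[0,0.1,0],0]]'

```text
t: 12.18
eef_pos: [631.1, 18.7, 242.8]
tcp_rot: [-1.9, 1.57, -2.837]
ft_force: [-1.4, -0.3, 6.7]
opening: 0.145
```

```bash
python3 - <<'E'
from h import *
st()
a=cams.read_camera('side');c=cams.read_camera('top')
i=lambda c,x,y,w,h,k:cv2.convertScaleAbs(cv2.resize(c['image'][y:y+h,x:x+w,::-1],None,fx=k,fy=k,interpolation=cv2.INTER_CUBIC),alpha=1.1)
cv2.imwrite('pics/f.png',np.hstack([i(a,285,205,80,80,5),i(c,290,200,80,80,5)]))
E
```

```text
12.18 [631.08  18.68 242.79] F gauge [-1.4  0.6  6.7] 13.7 tcp g [2.8400e+00 1.0000e-02 2.4279e+02]
```

View pics/f.png

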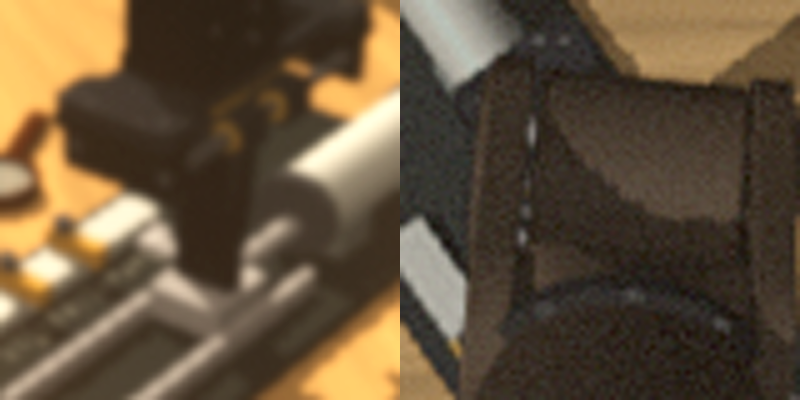

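The force along the pull turned from +3.8 to -1.4 N, so the slide is against its home stop (TCP x≈2.8 in the plate frame). I'll press slightly more, then draw out to near the nearer marker.

Request:
apply_moves --series '[[1,[0,0.05,0],0],[1,[0,0.05,0],0],[1,[0,0.05,0],0],[1,[0,0.05,0],0]]'

```text
t: 12.78
eef_pos: [631.3, 18.7, 242.8]
tcp_rot: [-1.889, 1.569, -2.825]
ft_force: [-3.7, -2.3, 8.8]
opening: 0.146
```

```bash
python3 -c "
from h import *
st()"
```

```text
12.78 [631.28  18.75 242.79] F gauge [-4.3  0.3  8.8] 13.8 tcp g [ 3.0300e+00 -6.0000e-02  2.4279e+02]
```

Request:
apply_moves --series '[[1,[0,-0.2,0],0],[1,[0,-0.6,0],0],[1,[0,-1.0,0],0],[1,[0,-1.4,0],0],[1,[0,-1.8,0],0],[1,[0,-2.2,0],0],[1,[0,-2.6,0],0],[1,[0,-3.0,0],0],[1,[0,-3.3,0],0],[1,[0,-3.5,0],0],[1,[0,-3.6,0],0],[1,[0,-3.65,0],0],[1,[0,-3.65,0],0],[1,[0,-3.65,0],0]]'

```text
t: 14.52
eef_pos: [602.4, -2.2, 242.8]
tcp_rot: [1.319, 1.57, 0.382]
ft_force: [3.7, 4.2, 4.4]
opening: 0.147
```

```bash
python3 - <<'E'
from h import *
st()
a=cams.read_camera('side');c=cams.read_camera('top')
r=cv2.convertScaleAbs(rect(c,-60,40,40,110,4),alpha=1.5)
# side view rectified onto z=32 plane, aligned on same plate frame
r2=cv2.convertScaleAbs(rect(a,-60,40,40,110,4),alpha=1.1)
cv2.imwrite('pics/g.png',np.hstack([r,r2]))
E
```

```text
14.53 [602.43  -2.21 242.81] F gauge [5.5 1.2 4.4] 14.0 tcp g [-3.2620e+01  1.3000e-01  2.4281e+02]
```

View pics/g.png

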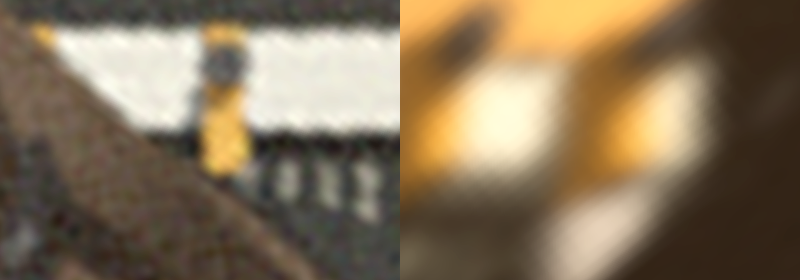

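The top view has the near marker's centre at px 225 (x≈-3.75), but the arm hides the pointer tip. The calibrated motion puts the target at TCP x≈-34.1, so I need about 1.5 mm more.

Request:
apply_moves --series '[[1,[0,-0.05,0],0],[1,[0,-0.1,0],0],[1,[0,-0.15,0],0],[1,[0,-0.15,0],0],[1,[0,-0.15,0],0],[1,[0,-0.15,0],0]]'

```text
t: 15.38
eef_pos: [601.2, -3.1, 242.8]
tcp_rot: [1.322, 1.57, 0.385]
ft_force: [4.5, 5.0, 4.0]
opening: 0.146
```

```bash
python3 - <<'E'
from h import *
st()
a=cams.read_camera('side')
o=[628.3,16.28]
x0,y0,k=285,218,10
im=cv2.convertScaleAbs(cv2.resize(a['image'][y0:y0+56,x0:x0+76,::-1],None,fx=k,fy=k,interpolation=cv2.INTER_CUBIC),alpha=.9)
f=lambda P:[tuple(int(round(v)) for v in (q-[x0,y0]+.5)*k) for q in proj(a,world(o,YAW,P))]
# near marker outline top, line from its mid toward -y at z=33, far marker likewise
for m in(-3.8,-50.9):
    for p in f([[m-5,69,34],[m+5,69,34],[m-5,105,34],[m+5,105,34]]): cv2.circle(im,p,3,(0,0,255),-1)
    p=f([[m,64,31],[m,53,31]]);cv2.line(im,*p,(255,0,0),1)
cv2.imwrite('pics/h.png',im)
E
```

```text
15.38 [601.24  -3.08 242.8 ] F gauge [6.6 1.4 4. ] 13.9 tcp g [-3.410e+01  1.300e-01  2.428e+02]
```

View pics/h.png

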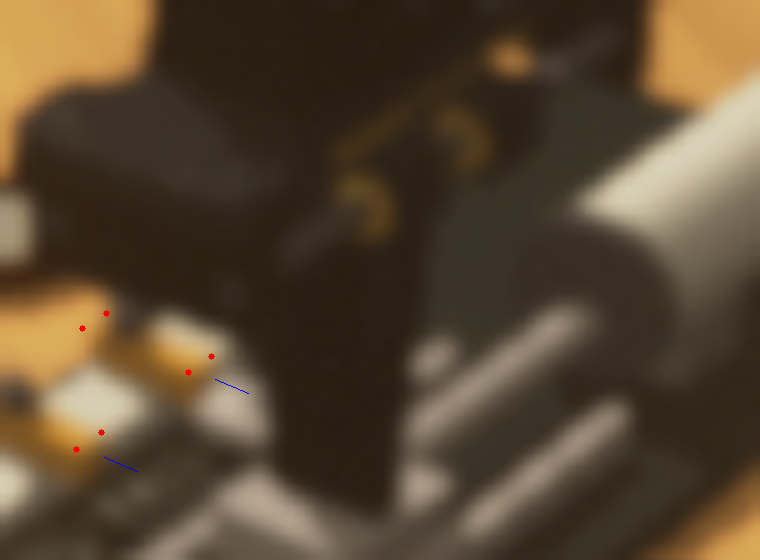

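The side view shows the pointer arm's end at about (235,400), right beside the near marker's nose, and the TCP is at -34.1 as planned. I'll hold, check that it is steady, and hand in.

Request:
apply_moves --series '[[1,[0,0,0],0],[1,[0,0,0],0],[1,[0,0,0],0],[1,[0,0,0],0],[1,[0,0,0],0],[1,[0,0,0],0],[1,[0,0,0],0],[1,[0,0,0],0]]'

```text
t: 16.42
eef_pos: [601.2, -3.1, 242.8]
tcp_rot: [1.378, 1.57, 0.441]
ft_force: [4.5, 5.5, 5.2]
opening: 0.149
```

```bash
python3 -c "
from h import *
from cell import job
st();print(monitor.state()['qvel'].round(4));print(job.job_done())"
```

```text
16.43 [601.22  -3.09 242.78] F gauge [6.8 1.7 5.2] 14.1 tcp g [-3.4120e+01  1.4000e-01  2.4278e+02]
[-0.0005 -0.0002  0.0004  0.0006 -0.001  -0.0005]
the job is handed in; nothing more can be done
None
```

I worked the spring tester through the whole sequence, and the job is handed in at 16.4 s with the grip still held at the nearer marker.

- **Far marker:** I drew the slide out, and the top view showed the pointer within about 0.3 mm of the marker. I held it there for more than 1.5 s.
- **Home:** I eased it back at no more than 40 mm/s until the force along the pull changed from +3.8 N to -4.3 N, meaning it was against its stop.
- **Near marker:** I drew it out again and held it there. At hand-in the arm was still, the jaws were closed on the 14 mm plate, and the spring pull was about 6.8 N.

**Less certain:** the arm hid the pointer tip from the top camera at the near marker. That position comes from the arm's motion and the marker spacing measured earlier. The two ways of working it out differ by about 1 mm (-33.5 by the home stop, -34.2 to -34.7 by the far marker; I stopped at -34.1). That is well within the 10 mm nose. The blurred side view agreed but could not confirm it to the millimetre.

I saw no contact with the other things on the bench, but I took no final picture to check each one.

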